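# Temperature check on a cup warmer plate

## Task

The lift-off plate of the cup warmer is standing up at one end: press it down until it lies level and flush in its recess. Then take the pen-type surface thermometer out of its leaning holder and hold it upright, its spring-loaded foot resting lightly on the plate inside the small etched ring, the spring pushed in about half way and not to its stop. Finish while holding it there - do not let go or put it back - and leave everything else on the bench where it stands.

Things in the scene. Friction and masses are not known exactly. Their poses are not given: they have to be found in the camera images.
- warmer: Cup warmer, fixed: low steel box 220 (x) x 280 (y) mm on rubber feet; origin at the centre of its underside (bench level), +z up, front with black dial to its -x. Recess in its top, centred, 144 (x) x 204 (y) mm: floor 60 mm, rim 66 mm above the bench. A cup rail stands along the rear: bar 96 to 104 mm behind the origin (+x), 38 mm above the rim.
- plate: Loose aluminium plate 140 (x) x 200 (y) x 6 mm, 0.45 kg, in the warmer's recess with 2 mm of play all round, axes along the warmer's. Origin at the centre of its underside. At the start its +y end stands about 11 mm up (tilt 0.056 rad), the -y end on the recess floor. Down, its top is 66 mm above the bench, flush with the rim. Two large etched rings (72, 60 mm) are cup places.
- plate_raised (a point): Where to press: top face of the plate at the middle of its raised end, 72 mm from its centre towards +y. Two friction bushes under this end (plate y +85, x -50 and +50 mm) hold it up; each gives way at about 3.5 N and does not spring back, so 8 to 15 N here lowers it about 9 mm to the recess floor.
- plate_mark (a point): Centre of the small etched measuring ring (24 mm across, with a centre dot) on the plate's top face, at plate x -36, y -30, z +6 mm.
- holder: Bench holder, fixed: base plate 100 x 80 x 12 mm, its centre 10 mm to +x of the origin; a guide tube (bore 24, outside 32, length 40 mm, open at both ends) held by a bar, its axis leaning 20 degrees from vertical, top towards the holder's -x. Origin at the bench under the centre of the tube's mouth, which is 110 mm above the bench.
- probe: Pen-type surface thermometer, about 0.12 kg, leaning 20 degrees in the holder; +z along the pen to its top. Origin on the axis at the underside of its collar (34 mm across, 6 mm thick), which sits on the tube's mouth. Grip: grey barrel 20 (x) x 24 (y) mm, z +6 to +96 mm. Below: 20 mm sleeve to z -36, 9 mm stem to -70, foot to -84 mm. Draw it out along its axis, 90 mm.
- probe_tip (a point): Centre of the underside of the thermometer's round contact foot (10 mm across), 84 mm below the collar's underside along the pen's axis when the spring is not pushed in.
- probe_foot (a joint): How far the foot is pushed up into the stem, m: 0 free, 0.010 at the stop. The spring is 0.4 N per mm (2 N half way).
- tamper: Bystander: tamper, 58 mm across and 90 mm tall, stands upright; origin centre of underside.
- jug: Bystander: steel milk jug 88 mm across, 100 mm tall, handle to its +y; origin centre of underside.
- portafilter: Bystander: portafilter lying flat, basket 70 mm across, 34 mm high at its origin, handle 190 mm long to its -x.
- cup_a: Bystander: white espresso cup 64 mm across, 58 mm tall; origin centre of underside.
- cup_b: Bystander: a second white espresso cup, the same.
- brush: Bystander: small grinder brush lying flat, 140 x 18 x 12 mm.
Things that resemble listed ones, but are neither listed nor needed, are in the scene too. Several things have the shape of the plate; the one meant has the colours described above. What is shaped like the probe but orange or red is not meant.

How it is judged:
On the way:
1. the plate lies level and flush in the recess while the thermometer is still in its holder (z of plate in the frame of warmer below 0.0618 m and angle between plate's own z axis and vertical below 0.015 rad and horizontal distance between plate and warmer below 0.006 m and distance between probe and holder below 0.125 m), for 0.2 s.
At the end, for the whole second after the job is handed in: Plate level within 0.015 rad, down within 1.8 mm, centred within 6 mm. Thermometer still, in the fingers only, upright within 0.14 rad, foot within 8 mm of the small ring's centre, pushed in 2 to 8 mm, 0.4 to 6 N on the plate, clear of holder and warmer; fingers off the plate (z of plate in the frame of warmer below 0.0618 m and angle between plate's own z axis and vertical below 0.015 rad and horizontal distance between plate and warmer below 0.006 m and horizontal distance between probe_tip and plate_mark below 0.008 m and angle between probe's own z axis and vertical below 0.14 rad and value of joint probe_foot between 0.002 and 0.008 m and contact force between probe and plate between 0.4 and 6 N and contact force between the fingers and probe above 1 N and contact force between the fingers and plate below 0.2 N and contact force between probe and holder below 0.1 N and contact force between probe and warmer below 0.1 N and linear speed of probe below 0.02 m/s); the arm keeps its last pose, push and grip.
It fails at once if the thermometer is pressed hard on the plate (over 12 N) (contact force between probe and plate above 12 N).
It fails at once if a bystander (tamper, jug, portafilter, cup or brush) is pushed more than 40 mm away (distance of any of tamper, jug, portafilter, cup_a, cup_b, brush from where it was at the start of the episode above 0.04 m).
It also fails if it takes over 48 s, if anything falls off the work surface, if the arm or the gripper's body presses on something with over 40 N, if the wrist force passes 120 N, or if a joint passes its speed limit or range.

## Robot

A 7-joint arm with a two-finger parallel gripper is mounted at the origin on the work surface. World frame = base frame: x ahead of the robot, y to its left, z up, the work surface at z = 0. Lengths are in m, angles in rad, forces in N, time in s.
With the tool pointing down it reaches from about 0.4 to 0.875 m from the base axis. Payload 19.3 kg.
Tool frame: the origin (TCP) lies at the very end of the fingers, on their centre line; the grasp point (between the pads) lies 19 mm behind it; z points along the fingers, y is the direction in which the jaws open and shut (so a half turn about z gives the same grasp; the last joint's range is limited). The gripper opens to 85 mm and grips with 20 to 120 N. Pads are 22 mm wide; open, the fingers measure 114 mm over their backs; the gripper's body (76 mm by 85 mm) begins 54 mm behind the grasp point. The pads swing forward as they close: fully open they stand 13 mm farther back than shut.
Start: joints at [1.079, 0.521, -0.036, 1.599, 0.021, 1.021, -0.113], TCP at [0.256, -0.57, 0.197] pointing down, gripper open.
Joint ranges: [-2.91, 2.91], [-0.3, 2.13], [-1.5, 1.42], [0.17, 2.43], [-1.26, 4.41], [0.16, 1.93], [-2.52, 2.52]. Speed limits (rad/s): [1.89, 1.89, 2.39, 2.39, 3.01, 3.01, 3.01].

## Interface

Orientations are given as [roll, pitch, yaw] about the fixed x, y, z axes, in that order (R = Rz(yaw) Ry(pitch) Rx(roll)).
In Python, from workcell import bot gives the robot as it stands.
- The arm moves only by the tool apply_moves, never from a script. Its argument "commands" is a list of rows, each an object with "travel": the shift along the tool's x, y, z in m, a list of three; "twist": the turn, a rotation vector about the tool's x, y, z in degrees, a list of three; "claw": the finger opening in m, from 0 to 0.0854. A call has 1 to 10 rows; each row is the pose to reach, as a shift and turn from the pose commanded when the call began, along the tool's axes at that moment; what a row does not reach only later rows make up. A row lasts 1/10 s, in which the tool goes at most 50 mm and 8.59 degrees, less where a joint would pass 70% of its speed; a pose out of reach is approached as far as the arm can. A call with a gripper value outside its range is refused whole. The fingers move at their own pace and stop on an object; "force" is the grip in N (left out, the last holds). Time passes only in rows, so rows that repeat a pose let the fingers close. It gives the time, the measured TCP pose, the force and the opening at its end, in the units of the state.
- bot.observe(): the state, without advancing time (a new reading comes with each control period).
- bot.grab_frame(name): name is "scene" or "top"; returns a dict with "frame" (480x640x3 uint8, blue, green, red), "fx", "fy", "cx", "cy" (pixels), "dist" ([k1, k2, p1, p2, k3] as OpenCV has them; the pictures are not rectified), "pose" (4x4, takes a point from camera to world coordinates). Camera axes: x right, y up, looking along -z (the intrinsics and any distortion apply to the point x, -y, -z); pixel columns grow to the right and rows downward; lengths in m; the calibration is good to about 2 mm. A picture is of the moment at which its call begins. There is no depth.
- bot.job_done(): hands the job in, once; it reports no verdict.
The state is a dict: "clock": time; "qpos": joint angles; "qd": joint speeds; "joint_efforts": joint torques, N m; "position": TCP position; "tool_rot": TCP orientation; "force": force on the tool from outside, world axes, zero at the start; "moment": the same for the moment, N m; "grip_width": finger opening in m.
Only numpy, scipy, OpenCV 4.12 (cv2) and the standard library are available. Lean on these libraries where they do the work, as an engineer would, in place of code of your own. Each camera call takes 0.05 s, during which the arm holds its last target.

## Working session

There is one attempt and no reset: what is moved stays moved. The work goes in short steps, Python scripts to look and compute and a tool call to move; the robot and the scene stay as the last step left them, time stands still between calls to the robot, and variables do not carry over. Pictures are saved under pics/ and viewed, and the job is handed in when it is done.

Besides the shell and the picture viewer there is one more tool, called after "Call:" as name(argument=value, ...) on one line, values as JSON. apply_moves: Moves the arm, as the interface text tells. Its arguments: {"type":"object","properties":{"commands":{"type":"array"},"force":{"type":"number"}},"required":["commands"]}

```bash
mkdir -p pics; ls
python3 - <<'E'
from workcell import bot
import cv2,pickle
s=bot.observe();print(s)
for n in("scene","top"):
    f=bot.grab_frame(n);pickle.dump(f,open(n+"0.pkl","wb"));cv2.imwrite(f"pics/{n}0.png",f["frame"])
    print(n,{k:v for k,v in f.items() if k!="frame"})
E
```

```text
pics
{'clock': 0.0, 'qpos': array([ 1.07879929,  0.5220394 , -0.03633053,  1.59996463,  0.02115681,
        1.02108798, -0.11280218]), 'qd': array([-7.25717585e-04, -3.87221816e-06,  7.15129756e-04,  1.43302222e-04,
        1.48665459e-03,  4.70959649e-04,  1.19008302e-03]), 'joint_efforts': array([-1.36921826e-03, -9.27123070e+01,  1.97900422e+00, -3.69940567e+01,
        1.77030772e-02,  8.08440585e-03, -1.10294042e-05]), 'position': array([ 0.25570958, -0.56990706,  0.19662541]), 'tool_rot': array([-3.14047674e+00,  3.99092079e-05,  4.21764256e-01]), 'force': array([-0.78542721, -0.247319  , -0.40381331]), 'moment': array([-0.01716494,  0.02424288, -0.02848647]), 'grip_width': 0.08555878986925047}
scene {'fx': 468.3527137278225, 'fy': 468.3527137278225, 'cx': 316.225715250503, 'cy': 235.60726785023277, 'dist': array([-0.01074748,  0.        ,  0.        ,  0.        ,  0.        ]), 'pose': array([[ 0.73556881, -0.38201107,  0.55946945,  1.17165337],
       [ 0.67713867,  0.43962818, -0.59009345, -0.78849187],
       [-0.02053631,  0.81289274,  0.58205125,  0.80772238],
       [ 0.        ,  0.        ,  0.        ,  1.        ]])}
top {'fx': 565.3351105846933, 'fy': 565.3351105846933, 'cx': 318.9162545911598, 'cy': 242.9732747890051, 'dist': array([-0.02428007,  0.        ,  0.        ,  0.        ,  0.        ]), 'pose': array([[ 0.01721514,  0.99541165, -0.09412379,  0.31937507],
       [-0.99979416,  0.0161268 , -0.01231135, -0.06265103],
       [-0.01073695,  0.09431635,  0.99548438,  1.54767736],
       [ 0.        ,  0.        ,  0.        ,  1.        ]])}
```

View pics/scene0.png

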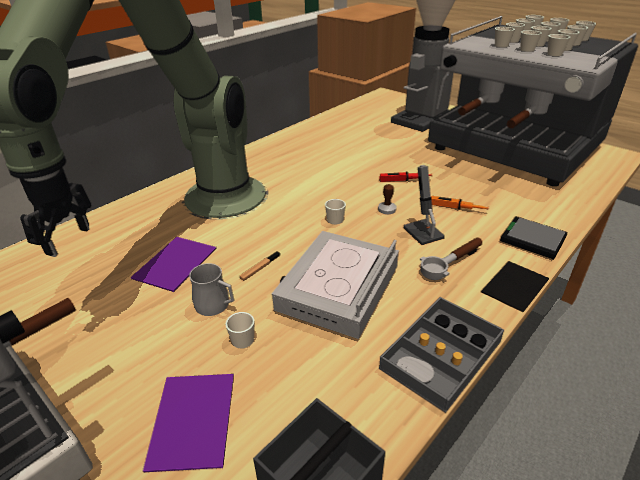

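View pics/top0.png

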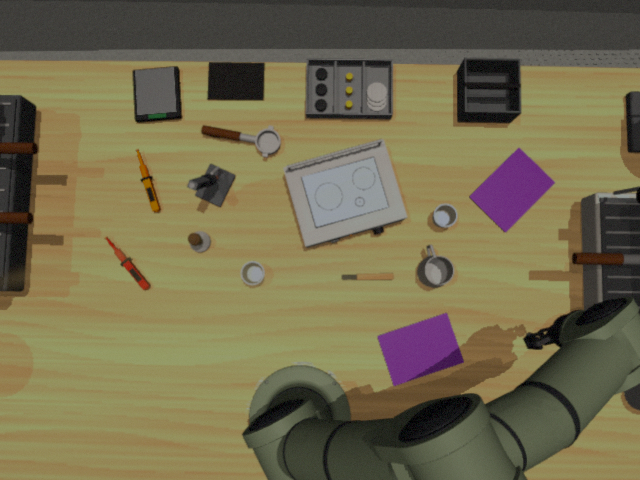

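The top view shows the warmer with its plate at about (346,193) and the holder with the grey pen at about (210,184). Possible mix-ups:
- Plate: purple plates at (512,190) and (420,350), and a black one at (236,81).
- Probe: an orange pen at (148,182) and a red pen at (128,264).

By the description, I choose the aluminium plate in the warmer and the grey pen in the holder. I'll check both in close crops.

Run:
```python
import cv2,numpy as np
a=cv2.imread("pics/scene0.png");b=cv2.imread("pics/top0.png")
cv2.imwrite("pics/c1.png",cv2.resize(b[125:255,270:420],None,fx=5,fy=4.6,interpolation=cv2.INTER_CUBIC)[:600,:800])
cv2.imwrite("pics/c2.png",cv2.resize(a[220:340,260:410],None,fx=5,fy=5,interpolation=cv2.INTER_CUBIC))
c=cv2.resize(a[155:255,385:460],None,fx=5,fy=5,interpolation=cv2.INTER_CUBIC)
d=cv2.resize(b[150:250,175:255],None,fx=5,fy=5,interpolation=cv2.INTER_CUBIC)
cv2.imwrite("pics/c3.png",np.hstack([c,d]))
```

```text
(no output)
```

View pics/c1.png

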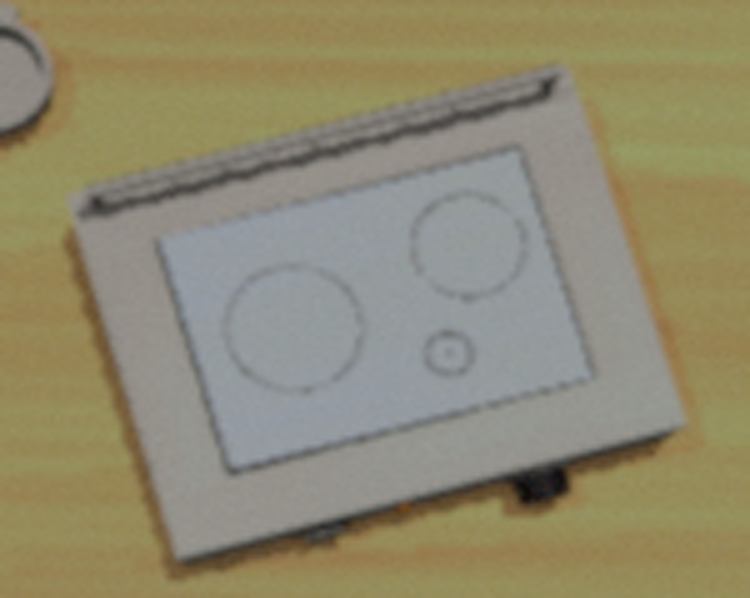

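View pics/c2.png

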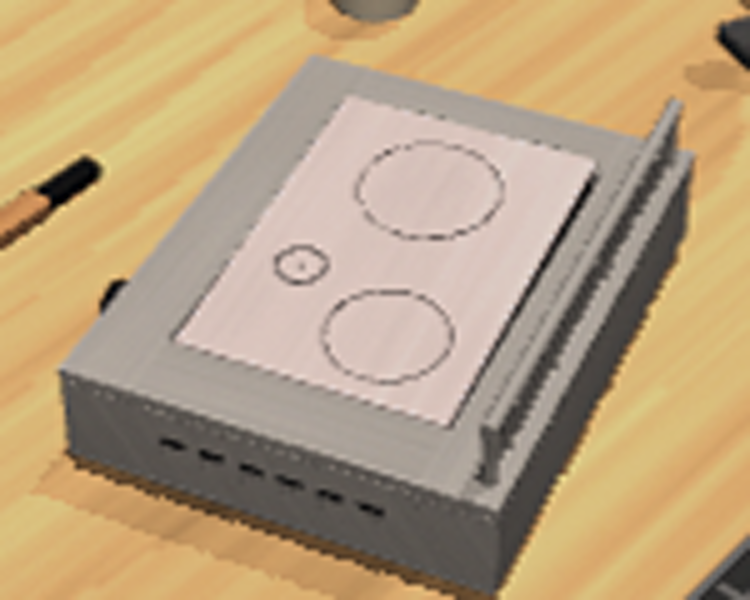

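View pics/c3.png

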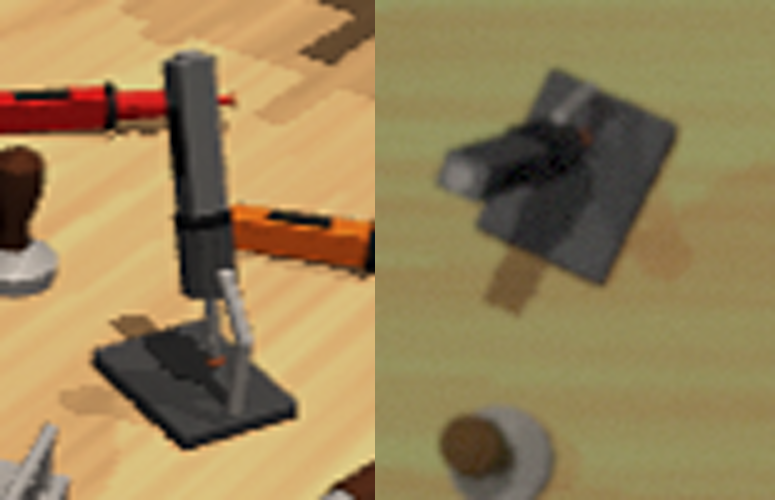

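```bash
cat > h.py <<'E'
import numpy as np,cv2,pickle
from scipy.optimize import least_squares
def proj(f,P):
    T=f["pose"];R=T[:3,:3]@np.diag([1,-1,-1]);t=T[:3,3]
    K=np.array([[f["fx"],0,f["cx"]],[0,f["fy"],f["cy"]],[0,0,1]])
    P=np.atleast_2d(P).astype(float)
    return cv2.projectPoints(P,cv2.Rodrigues(R.T)[0],-R.T@t,K,f["dist"])[0][:,0]
def Rz(a): return np.array([[np.cos(a),-np.sin(a),0],[np.sin(a),np.cos(a),0],[0,0,1]])
def fit(F,obs,x0):
    # obs: list (camera,local,pixel)
    def r(p):
        return np.concatenate([(proj(F[c],Rz(p[2])@np.array(l)+[p[0],p[1],0])[0]-np.array(q)) for c,l,q in obs])
    s=least_squares(r,x0,loss="soft_l1");return s.x,r(s.x).reshape(-1,2)
def frames(n): return {c:pickle.load(open(f"{c}{n}.pkl","rb")) for c in("scene","top")}
E
python3 - <<'E'
from h import *
F=frames(0)
c1=lambda u,v:(270+(u+.5)/5-.5,125+(v+.5)/4.6-.5)
c2=lambda u,v:(260+(u+.5)/5-.5,220+(v+.5)/5-.5)
c3=lambda u,v:(385+(u+.5)/5-.5,155+(v+.5)/5-.5)
c4=lambda u,v:(175+(u-375+.5)/5-.5,150+(v+.5)/5-.5)
a=.056;m=np.array([-.036,-.1+.07*np.cos(a)-.006*np.sin(a),.06+.07*np.sin(a)+.006])
obs=[("top",(-.11,.14,.066),c1(178,560)),("top",(-.11,-.14,.066),c1(687,425)),
("top",m,c1(449,352)),("scene",m,c2(301,265)),
("scene",(-.11,-.14,.066),c2(62,372)),("scene",(.11,-.14,.066),c2(497,512)),("scene",(-.11,.14,.066),c2(315,57)),("scene",(.11,.14,.066),c2(693,152))]
p,r=fit(F,obs,[.5,-.1,.28]);print(p,np.round(r,1).tolist())
for c in F:
    for z in (1,0): pass
W=p
X=.01;hx,hy=.05,.04
B=[(X+hx,hy,.012),(X+hx,-hy,.012),(X-hx,-hy,.012),(X-hx,hy,.012)]
obs=[("top",B[i],q) for i,q in enumerate([c4(555,68),c4(678,130),c4(603,283),c4(477,225)])]
obs+=[("scene",B[i],q) for i,q in [(2,c3(185,443)),(1,c3(297,405)),(3,c3(95,352))]]
p,r=fit(F,obs,[.5,.25,-.45]);print(p,np.round(r,1).tolist())
H=p
ax=Rz(H[2])@np.array([-np.sin(.349),0,np.cos(.349)]);o=np.array([H[0],H[1],.11])
np.savez("pose.npz",W=W,H=H)
for c in F:
    im=F[c]["frame"].copy()
    def dot(P,col):
        q=proj(F[c],P)[0];cv2.drawMarker(im,tuple(np.round(q).astype(int)),col,cv2.MARKER_CROSS,4,1)
    for s in (-.084,-.04,0,.006,.05,.096): dot(o+s*ax,(0,255,0))
    for b in B: dot(Rz(H[2])@np.array(b)+[H[0],H[1],0],(255,0,255))
    w=lambda l:Rz(W[2])@np.array(l)+[W[0],W[1],0]
    for l in [(-.11,.14,.066),(.11,.14,.066),(-.11,-.14,.066),(.11,-.14,.066),(.1,0,.104),m,(0,.072,.066+.0097)]: dot(w(l),(0,0,255))
    q=proj(F[c],o)[0].astype(int)
    cr=im[120:250,170:410] if c=="top" else im[150:340,270:460]
    cv2.imwrite(f"pics/o_{c}.png",cv2.resize(cr,None,fx=3,fy=3,interpolation=cv2.INTER_NEAREST))
print("press",w((0,.072,.0757)),"mark flush",w((-.036,-.03,.066)),"axis",ax)
E
```

```text
[ 0.5988235  -0.10949111  0.2978531 ] [[-0.1, -1.0], [-0.1, -1.0], [-0.1, -0.5], [-0.3, -0.0], [-1.3, -0.8], [0.0, -0.2], [-1.0, -0.8], [0.2, -0.1]]
[ 0.613918    0.24987535 -0.3869518 ] [[-1.2, -0.9], [0.4, -2.3], [0.7, 0.0], [-0.5, 0.4], [-20.0, -18.6], [-22.7, 6.7], [20.0, -7.1]]
press [ 0.57769377 -0.04066136  0.0757    ] mark flush [ 0.57321268 -0.14873504  0.066     ] axis [-0.31667512  0.12904388  0.93971514]
```

View pics/o_top.png

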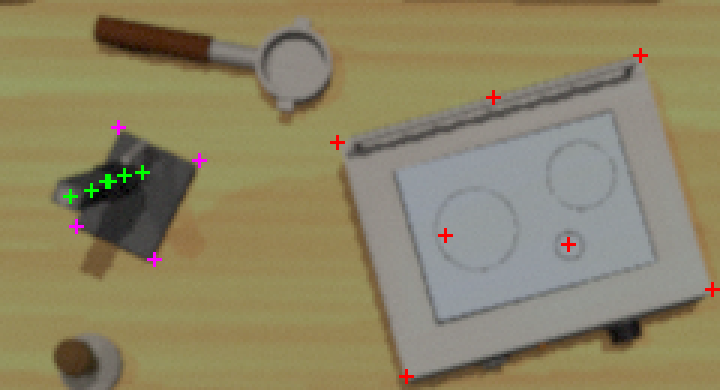

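View pics/o_scene.png

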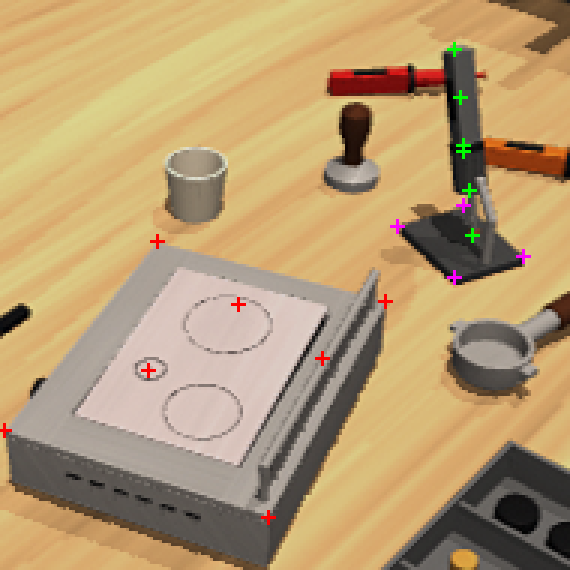

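```bash
cat > fit.py <<'E'
from h import *
F=frames(0)
c1=lambda u,v:(270+(u+.5)/5-.5,125+(v+.5)/4.6-.5)
c2=lambda u,v:(260+(u+.5)/5-.5,220+(v+.5)/5-.5)
c3=lambda u,v:(385+(u+.5)/5-.5,155+(v+.5)/5-.5)
c4=lambda u,v:(175+(u-375+.5)/5-.5,150+(v+.5)/5-.5)
a=.056;m=np.array([-.036,-.1+.07*np.cos(a)-.006*np.sin(a),.06+.07*np.sin(a)+.006])
# recess opening corners (rim height) and mark
obs=[("top",(-.11,.14,.066),c1(178,560)),("top",(-.11,-.14,.066),c1(687,425)),
("top",m,c1(449,352)),("scene",m,c2(301,265)),
("scene",(-.11,-.14,.066),c2(62,372)),("scene",(.11,-.14,.066),c2(497,512)),("scene",(-.11,.14,.066),c2(315,57)),("scene",(.11,.14,.066),c2(693,152))]
W,r=fit(F,obs,[.5,-.1,.28])
for cam in F:
    p,r=fit(F,[o for o in obs if o[0]==cam],[.5,-.1,.28]);print(cam,p,np.round(r,1).tolist())
X=.01;hx,hy=.05,.04
B=[(X+hx,hy,.012),(X+hx,-hy,.012),(X-hx,-hy,.012),(X-hx,hy,.012)]
obs=[("top",B[i],q) for i,q in enumerate([c4(555,68),c4(678,130),c4(603,283),c4(477,225)])]
obs+=[("scene",B[i],q) for i,q in [(1,c3(185,443)),(0,c3(297,405)),(2,c3(95,352))]]
H,r=fit(F,obs,[.6,.25,-.45]);print(H,np.round(r,1).tolist())
for cam in F:
    p,r=fit(F,[o for o in obs if o[0]==cam],[.6,.25,-.45]);print(cam,p)
ax=Rz(H[2])@np.array([-np.sin(.349),0,np.cos(.349)]);o=np.array([H[0],H[1],.11])
np.savez("pose.npz",W=W,H=H)
w=lambda l:Rz(W[2])@np.array(l)+[W[0],W[1],0]
hh=lambda l:Rz(H[2])@np.array(l)+[H[0],H[1],0]
def over(c,x0,x1,y0,y1,k,name):
    im=cv2.resize(F[c]["frame"][y0:y1,x0:x1],None,fx=k,fy=k,interpolation=cv2.INTER_CUBIC)
    T=lambda P:tuple(int(round(v)) for v in ((proj(F[c],P)[0]+.5-[x0,y0])*k-.5))
    def poly(Ps,col,cl=True): cv2.polylines(im,[np.array([T(P) for P in Ps])],cl,col,1)
    rect=lambda hx,hy,z:[w((sx*hx,sy*hy,z)) for sx,sy in((1,1),(1,-1),(-1,-1),(-1,1))]
    poly(rect(.11,.14,.066),(0,0,255));poly(rect(.072,.102,.066),(0,0,255))
    poly([w((.1,-.12,.104)),w((.1,.12,.104))],(255,0,0),False)
    poly([hh(b) for b in B],(255,0,255));poly([o-.084*ax,o+.096*ax],(0,255,0),False)
    yx=np.cross(ax,[0,0,1]);yx/=np.linalg.norm(yx);xx=np.cross(yx,ax)
    for s in(0,.006,.096):poly([o+s*ax+(.017 if s<.05 else .011)*(np.cos(t)*yx+np.sin(t)*xx) for t in np.linspace(0,6.28,24)],(0,255,255))
    cv2.imwrite("pics/"+name,im)
over("top",270,420,125,255,4,"q1.png");over("scene",260,410,220,340,5,"q2.png")
over("top",175,255,150,230,7,"q3.png");over("scene",385,460,155,255,6,"q4.png")
print("W",W,"mark",w((-.036,-.03,.066)))
E
python3 fit.py; python3 -c "
import cv2,numpy as np
a=cv2.imread('pics/q3.png');b=cv2.imread('pics/q4.png')
b=cv2.resize(b,(int(b.shape[1]*560/b.shape[0]),560));cv2.imwrite('pics/q34.png',np.hstack([a,b])[:, :800] if a.shape[1]+b.shape[1]<=800 else cv2.resize(np.hstack([a,b]),(800,int(560*800/(a.shape[1]+b.shape[1])))))"
```

```text
scene [ 0.60033705 -0.10965154  0.29756903] [[0.1, 0.3], [-0.9, -0.5], [0.5, 0.2], [-0.6, -0.6], [0.7, 0.2]]
top [ 0.59657336 -0.10976423  0.29831776] [[-0.0, -0.1], [0.0, -0.2], [-0.0, 0.3]]
[ 0.61432786  0.24981871 -0.41323897] [[-0.5, -1.2], [0.8, -1.8], [0.2, 0.1], [-0.6, -0.2], [-0.9, -0.9], [0.0, -0.3], [-1.8, -0.6]]
scene [ 0.61808175  0.24923289 -0.42308686]
top [ 0.61212763  0.24966698 -0.42883007]
W [ 0.5988235  -0.10949111  0.2978531 ] mark [ 0.57321268 -0.14873504  0.066     ]
```

View pics/q1.png

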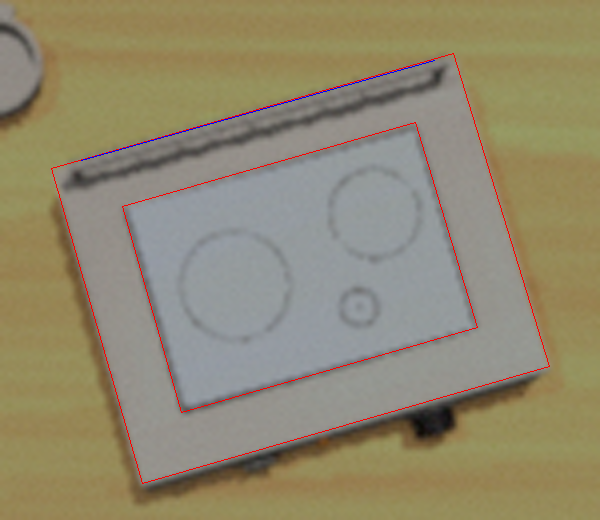

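View pics/q2.png

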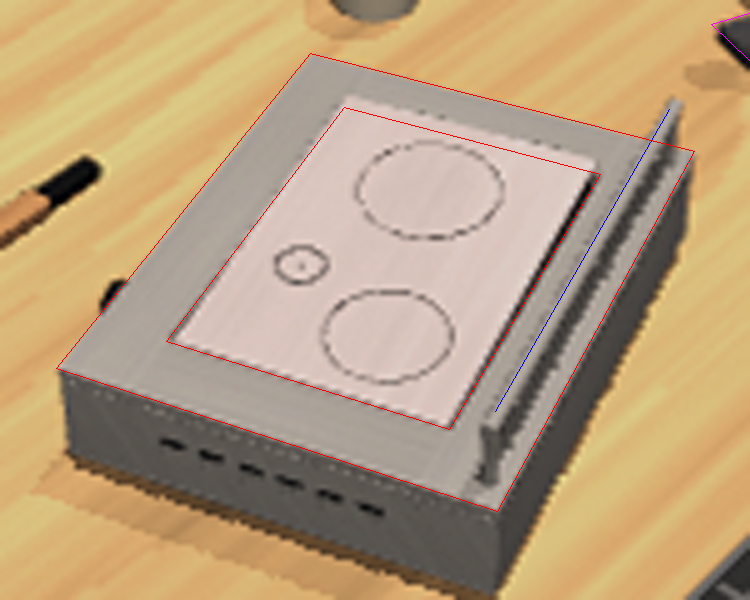

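View pics/q34.png

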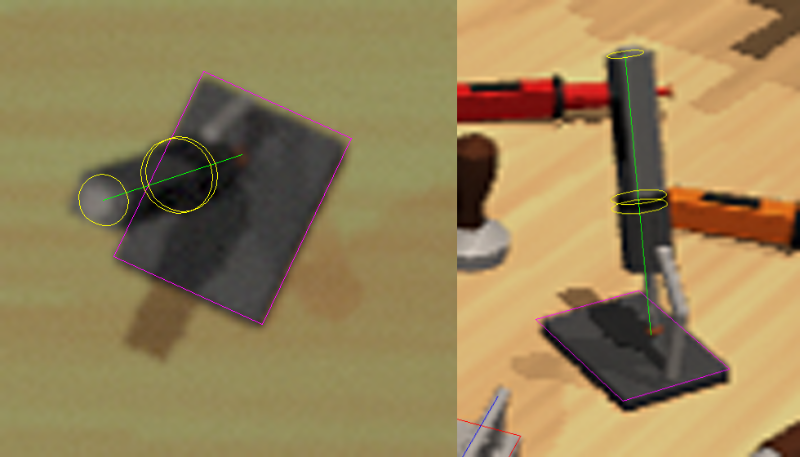

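```bash
cat > go.py <<'E'
import sys,numpy as np
from scipy.spatial.transform import Rotation as Ro
from workcell import bot
def go(p,R):
    s=bot.observe();R0=Ro.from_euler("xyz",s["tool_rot"])
    R=Ro.from_matrix(R) if isinstance(R,np.ndarray) and R.shape==(3,3) else Ro.from_euler("xyz",R)
    print("clock",s["clock"],"pos",s["position"],"rot",s["tool_rot"],"F",np.round(s["force"],2),"g",round(s["grip_width"],4),"q",np.round(s["qpos"],2))
    print("travel",np.round(R0.inv().apply(np.array(p)-s["position"]),4),"twist",np.round((R0.inv()*R).as_rotvec(degrees=True),2))
E
python3 -c "
from go import *
go([.577,-.041,.18],[np.pi,0,1.5])"
```

```text
clock 0.1 pos [ 0.25570273 -0.56993844  0.196681  ] rot [-3.14056899e+00  8.84704303e-05  4.21801042e-01] F [0.27 0.89 0.05] g 0.0853 q [ 1.08  0.52 -0.04  1.6   0.02  1.02 -0.11]
travel [ 0.5097 -0.351   0.017 ] twist [-6.000e-02 -3.000e-02 -6.178e+01]
```

Call:
apply_moves(commands=[{"travel": [0.51,-0.351,0.017],"twist": [0,0,-62],"claw": 0},{"travel": [0.51,-0.351,0.017],"twist": [0,0,-62],"claw": 0},{"travel": [0.51,-0.351,0.017],"twist": [0,0,-62],"claw": 0},{"travel": [0.51,-0.351,0.017],"twist": [0,0,-62],"claw": 0},{"travel": [0.51,-0.351,0.017],"twist": [0,0,-62],"claw": 0},{"travel": [0.51,-0.351,0.017],"twist": [0,0,-62],"claw": 0},{"travel": [0.51,-0.351,0.017],"twist": [0,0,-62],"claw": 0},{"travel": [0.51,-0.351,0.017],"twist": [0,0,-62],"claw": 0},{"travel": [0.51,-0.351,0.017],"twist": [0,0,-62],"claw": 0},{"travel": [0.51,-0.351,0.017],"twist": [0,0,-62],"claw": 0}])

```text
clock: 1.1
position: [0.5161, -0.1414, 0.1834]
tool_rot: [-3.141, 0.0, 1.504]
force: [1.2, -0.5, 0.1]
grip_width: 0.0005
```

```bash
python3 -c "
from go import *
go([.577,-.041,.09],[np.pi,0,1.5])"
```

```text
clock 1.1 pos [ 0.51606042 -0.14144847  0.18335632] rot [-3.14140822e+00  6.99850354e-05  1.50352573e+00] F [ 1.18 -0.48  0.08] g 0.0005 q [ 0.47  0.42 -0.42  1.84  0.21  0.93 -0.11]
travel [0.1043 0.0541 0.0933] twist [-0.01  0.    0.2 ]
```

Call:
apply_moves(commands=[{"travel": [0.104,0.054,0],"twist": [0,0,0],"claw": 0},{"travel": [0.104,0.054,0],"twist": [0,0,0],"claw": 0},{"travel": [0.104,0.054,0],"twist": [0,0,0],"claw": 0},{"travel": [0.104,0.054,0.04],"twist": [0,0,0],"claw": 0},{"travel": [0.104,0.054,0.085],"twist": [0,0,0],"claw": 0},{"travel": [0.104,0.054,0.085],"twist": [0,0,0],"claw": 0},{"travel": [0.104,0.054,0.085],"twist": [0,0,0],"claw": 0},{"travel": [0.104,0.054,0.085],"twist": [0,0,0],"claw": 0}])

```text
clock: 1.9
position: [0.5774, -0.0432, 0.1006]
tool_rot: [3.139, -0.0, 1.503]
force: [0.0, -0.0, -0.6]
grip_width: 0.0001
```

Run:
```python
from go import *
import cv2,pickle
go([.577,-.041,.076],[np.pi,0,1.5])
for n in("scene","top"):
    f=bot.grab_frame(n);pickle.dump(f,open(n+"1.pkl","wb"))
    cv2.imwrite(f"pics/{n}1.png",cv2.resize(f["frame"][190:350,240:440] if n=="scene" else f["frame"][110:270,250:450],None,fx=3.5,fy=3.5,interpolation=cv2.INTER_CUBIC))
```

```text
clock 1.9 pos [ 0.57744093 -0.04321729  0.10061992] rot [ 3.13912900e+00 -8.92890968e-05  1.50335317e+00] F [ 0.04 -0.03 -0.57] g 0.0001 q [ 0.25  0.59 -0.39  1.8   0.3   0.81 -0.36]
travel [ 0.0022 -0.0007  0.0246] twist [ 0.14 -0.01  0.19]
```

View pics/scene1.png

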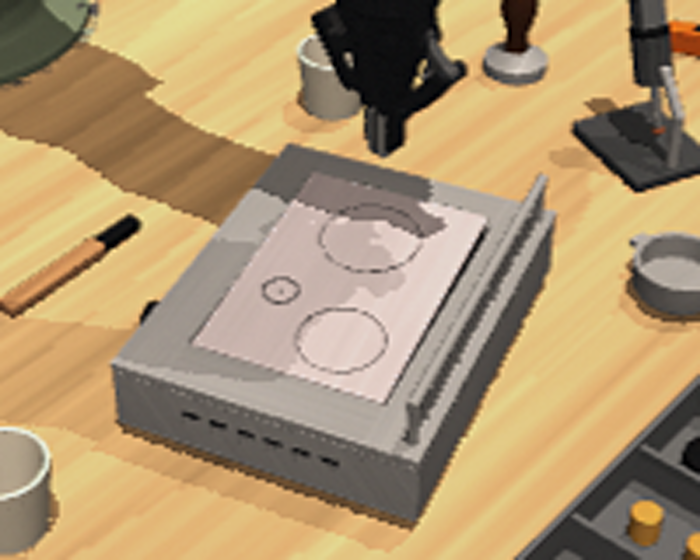

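The scene view shows the shut fingertips at about (383,150) in the crop, over the raised end near the far ring. That agrees with the TCP reading, so I'll press in small steps.

Call:
apply_moves(commands=[{"travel": [0.002,-0.001,0.01],"twist": [0,0,0],"claw": 0},{"travel": [0.002,-0.001,0.018],"twist": [0,0,0],"claw": 0},{"travel": [0.002,-0.001,0.022],"twist": [0,0,0],"claw": 0},{"travel": [0.002,-0.001,0.024],"twist": [0,0,0],"claw": 0},{"travel": [0.002,-0.001,0.026],"twist": [0,0,0],"claw": 0},{"travel": [0.002,-0.001,0.026],"twist": [0,0,0],"claw": 0}])

```text
clock: 2.6
position: [0.5754, -0.0409, 0.0723]
tool_rot: [-3.141, -0.0, 1.504]
force: [0.1, 0.1, 0.0]
grip_width: 0.0003
```

Call:
apply_moves(commands=[{"travel": [0,0,0.001],"twist": [0,0,0],"claw": 0},{"travel": [0,0,0.002],"twist": [0,0,0],"claw": 0}])

```text
clock: 2.8
position: [0.5756, -0.041, 0.0706]
tool_rot: [3.141, -0.0, 1.504]
force: [-0.1, 0.5, -0.4]
grip_width: 0.0001
```

Call:
apply_moves(commands=[{"travel": [0,0,0.001],"twist": [0,0,0],"claw": 0},{"travel": [0,0,0.002],"twist": [0,0,0],"claw": 0}])

```text
clock: 3.0
position: [0.5755, -0.0409, 0.0685]
tool_rot: [3.141, -0.0, 1.504]
force: [0.3, 0.6, 0.0]
grip_width: 0.0005
```

Call:
apply_moves(commands=[{"travel": [0,0,0.001],"twist": [0,0,0],"claw": 0},{"travel": [0,0,0.001],"twist": [0,0,0],"claw": 0}])

```text
clock: 3.2
position: [0.5753, -0.0409, 0.0673]
tool_rot: [-3.141, -0.0, 1.504]
force: [-0.1, -0.3, 0.3]
grip_width: -0.0003
```

```bash
cat > snap.py <<'E'
import sys
from go import *
import cv2,pickle
def snap(k,sb,tb,z=4):
    ims=[]
    for n,b in(("scene",sb),("top",tb)):
        f=bot.grab_frame(n);pickle.dump(f,open(f"{n}{k}.pkl","wb"))
        x0,x1,y0,y1=b
        ims.append(cv2.resize(f["frame"][y0:y1,x0:x1],None,fx=z,fy=z,interpolation=cv2.INTER_CUBIC))
    h=max(i.shape[0] for i in ims)
    ims=[cv2.copyMakeBorder(i,0,h-i.shape[0],0,0,cv2.BORDER_CONSTANT) for i in ims]
    im=np.hstack(ims)
    s=min(1,800/im.shape[1],600/im.shape[0]);cv2.imwrite(f"pics/s{k}.png",cv2.resize(im,None,fx=s,fy=s))
E
python3 -c "
from snap import *
snap(2,(270,410,215,335),(280,410,130,250))
go([.577,-.041,.066],[np.pi,0,1.5])"
```

```text
clock 3.3 pos [ 0.57544399 -0.04091817  0.06743859] rot [-3.14149409e+00 -2.99296861e-05  1.50384554e+00] F [ 0.55 -0.45 -0.33] g -0.0001 q [ 0.23  0.64 -0.38  1.82  0.33  0.75 -0.38]
travel [0.     0.0016 0.0014] twist [-0.01 -0.    0.22]
```

View pics/s2.png

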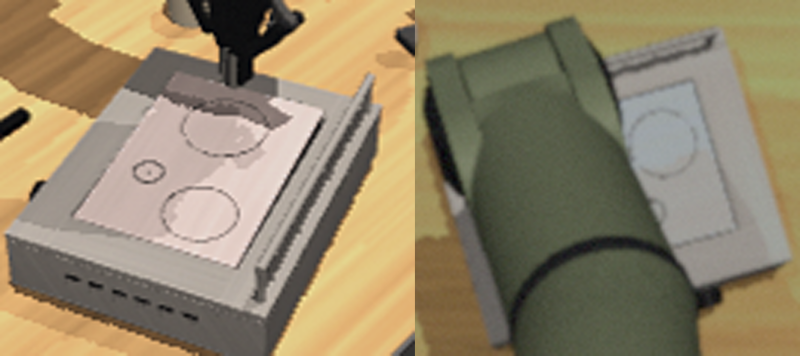

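```bash
python3 -c "
from h import *
F=frames(2);q=proj(F['scene'],[[.5754,-.0409,.0674],[.5754,-.0409,.09]]);print(q,(q+.5-[270,215])*4*800/1080)
import cv2
f=F['scene']['frame'];cv2.imwrite('pics/z2.png',cv2.resize(f[205:275,315:385],None,fx=8,fy=8,interpolation=cv2.INTER_CUBIC))
print((q+.5-[315,205])*8)"
```

```text
[[348.40486043 253.22889946]
 [348.57785342 246.20843929]] [[233.79217904 114.7522947 ]
 [234.30475089  93.95093122]]
[[271.2388834  389.83119568]
 [272.62282739 333.6675143 ]]
```

View pics/z2.png

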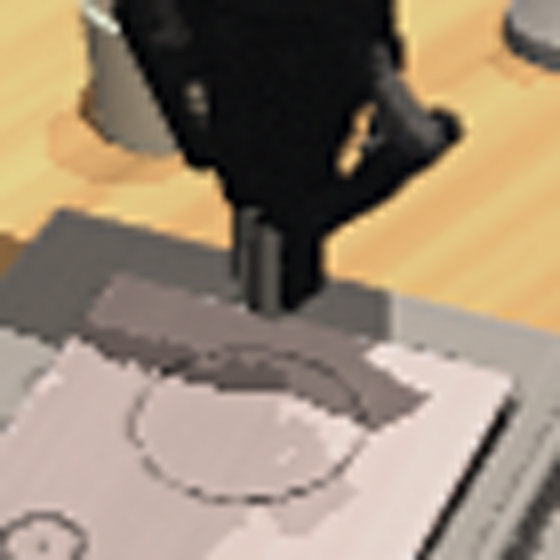

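```bash
python3 -c "
from h import *
F=frames(1);q=proj(F['scene'],[[.5774,-.0432,.1006]]);print(q)
F=frames(0);
for c in F: print(c,proj(F[c],[[.2557,-.5699,.1967],[.2557,-.5699,.23]]))
im=F['scene']['frame'];a=cv2.resize(im[150:260,0:110],None,fx=5,fy=5,interpolation=cv2.INTER_CUBIC)
cv2.imwrite('pics/z0.png',a)
im=frames(1)['top']['frame'];cv2.imwrite('pics/z1.png',cv2.resize(im[100:300,230:450],None,fx=3,fy=3))
"
```

```text
[[348.6939466  243.57938827]]
scene [[ 75.86576481 259.35007503]
 [ 70.79884453 246.88976242]]
top [[538.80914765 327.02766921]
 [544.21926851 327.79460111]]
```

View pics/z0.png

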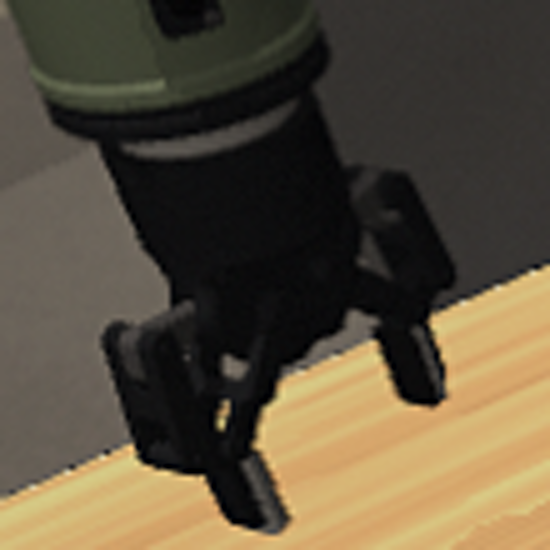

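View pics/z1.png

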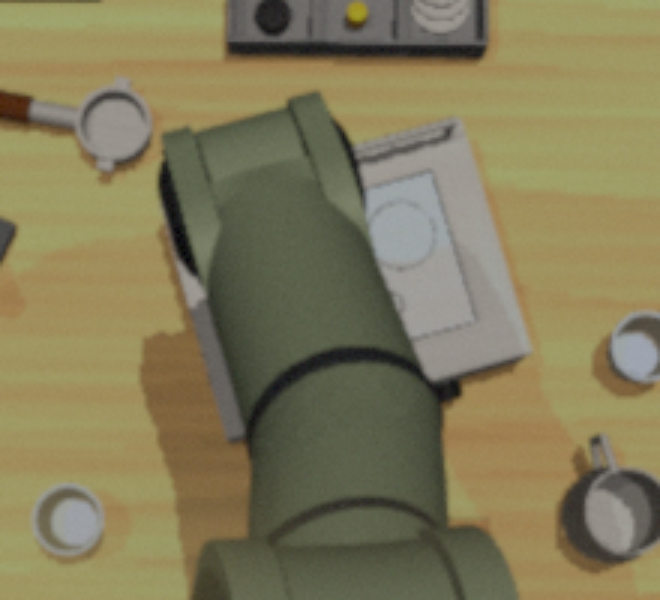

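The tip appears about 10 px above the projected TCP in both the shut and open pictures. So the visible fingertips end about 30 mm short of the reported TCP, which also explains the missing contact force. I'll keep going down, feeling for contact.

Call:
apply_moves(commands=[{"travel": [0,0.001,0.005],"twist": [0,0,0],"claw": 0},{"travel": [0,0.001,0.01],"twist": [0,0,0],"claw": 0},{"travel": [0,0.001,0.013],"twist": [0,0,0],"claw": 0},{"travel": [0,0.001,0.015],"twist": [0,0,0],"claw": 0}])

```text
clock: 3.7
position: [0.5763, -0.041, 0.0519]
tool_rot: [-3.141, -0.0, 1.504]
force: [-0.3, 0.1, -0.1]
grip_width: -0.0002
```

Call:
apply_moves(commands=[{"travel": [0,0,0.001],"twist": [0,0,0],"claw": 0},{"travel": [0,0,0.002],"twist": [0,0,0],"claw": 0},{"travel": [0,0,0.003],"twist": [0,0,0],"claw": 0}])

```text
clock: 4.0
position: [0.5766, -0.041, 0.0495]
tool_rot: [3.141, -0.0, 1.504]
force: [0.3, -0.1, -0.9]
grip_width: -0.0002
```

Call:
apply_moves(commands=[{"travel": [0,0,0.001],"twist": [0,0,0],"claw": 0},{"travel": [0,0,0.002],"twist": [0,0,0],"claw": 0},{"travel": [0,0,0.003],"twist": [0,0,0],"claw": 0}])

```text
clock: 4.3
position: [0.5765, -0.041, 0.0464]
tool_rot: [3.142, -0.0, 1.504]
force: [-0.3, 0.3, 0.1]
grip_width: -0.0002
```

Call:
apply_moves(commands=[{"travel": [0,0,0.001],"twist": [0,0,0],"claw": 0},{"travel": [0,0,0.002],"twist": [0,0,0],"claw": 0}])

```text
clock: 4.5
position: [0.5765, -0.041, 0.0444]
tool_rot: [3.142, -0.0, 1.504]
force: [0.8, 0.8, 0.2]
grip_width: -0.0
```

Call:
apply_moves(commands=[{"travel": [0,0,0.001],"twist": [0,0,0],"claw": 0},{"travel": [0,0,0.001],"twist": [0,0,0],"claw": 0}])

```text
clock: 4.7
position: [0.5764, -0.041, 0.0433]
tool_rot: [-3.141, -0.0, 1.504]
force: [-0.4, -0.9, 0.1]
grip_width: 0.0002
```

Call:
apply_moves(commands=[{"travel": [0,0,0.001],"twist": [0,0,0],"claw": 0},{"travel": [0,0,0.001],"twist": [0,0,0],"claw": 0}])

```text
clock: 4.9
position: [0.5764, -0.041, 0.0424]
tool_rot: [-3.141, 0.0, 1.504]
force: [-0.4, 0.4, 0.3]
grip_width: 0.0003
```

```bash
python3 -c "
from h import *
from snap import *
snap(3,(315,385,205,275),(315,385,205,275),8)
s=bot.observe();print(s['position'],s['force'])
f=pickle.load(open('scene3.pkl','rb'));q=proj(f,[s['position'],s['position']+[0,0,.03]]);print((q+.5-[315,205])*8*800/1120)"
```

```text
[ 0.57642873 -0.04101975  0.04245761] [0.23413349 0.04881853 1.25725607]
[[194.25402673 322.77397911]
 [195.56434931 270.5908439 ]]
```

View pics/s3.png

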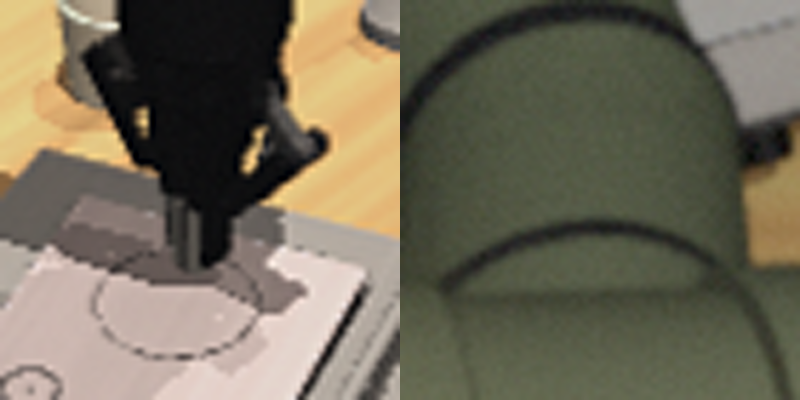

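Call:
apply_moves(commands=[{"travel": [0,0,0.001],"twist": [0,0,0],"claw": 0},{"travel": [0,0,0.001],"twist": [0,0,0],"claw": 0}])

```text
clock: 5.2
position: [0.5766, -0.041, 0.0415]
tool_rot: [3.141, -0.0, 1.504]
force: [0.1, 0.5, 2.1]
grip_width: -0.0003
```

Call:
apply_moves(commands=[{"travel": [0,0,0.001],"twist": [0,0,0],"claw": 0},{"travel": [0,0,0.001],"twist": [0,0,0],"claw": 0}])

```text
clock: 5.4
position: [0.5766, -0.0409, 0.0405]
tool_rot: [3.141, -0.0, 1.504]
force: [0.2, -0.1, 3.7]
grip_width: -0.0002
```

Call:
apply_moves(commands=[{"travel": [0,0,0.001],"twist": [0,0,0],"claw": 0},{"travel": [0,0,0.001],"twist": [0,0,0],"claw": 0}])

```text
clock: 5.6
position: [0.5765, -0.0409, 0.0394]
tool_rot: [3.141, -0.0, 1.504]
force: [0.5, 0.6, 2.8]
grip_width: 0.0002
```

Call:
apply_moves(commands=[{"travel": [0,0,0.001],"twist": [0,0,0],"claw": 0},{"travel": [0,0,0.001],"twist": [0,0,0],"claw": 0}])

```text
clock: 5.8
position: [0.5765, -0.0409, 0.0384]
tool_rot: [3.142, -0.0, 1.504]
force: [0.8, -0.1, 2.9]
grip_width: 0.0001
```

Call:
apply_moves(commands=[{"travel": [0,0,0.001],"twist": [0,0,0],"claw": 0},{"travel": [0,0,0.002],"twist": [0,0,0],"claw": 0}])

```text
clock: 6.0
position: [0.5765, -0.0409, 0.0364]
tool_rot: [3.142, -0.0, 1.504]
force: [0.0, 1.7, 4.4]
grip_width: 0.0004
```

Call:
apply_moves(commands=[{"travel": [0,0,0.001],"twist": [0,0,0],"claw": 0},{"travel": [0,0,0.001],"twist": [0,0,0],"claw": 0}])

```text
clock: 6.2
position: [0.5765, -0.0409, 0.0353]
tool_rot: [-3.142, -0.0, 1.504]
force: [0.8, 1.3, 1.7]
grip_width: -0.0001
```

Call:
apply_moves(commands=[{"travel": [0,0,0.001],"twist": [0,0,0],"claw": 0},{"travel": [0,0,0.001],"twist": [0,0,0],"claw": 0}])

```text
clock: 6.4
position: [0.5764, -0.0409, 0.0344]
tool_rot: [-3.142, -0.0, 1.504]
force: [-0.2, 1.2, 2.3]
grip_width: -0.0001
```

Call:
apply_moves(commands=[{"travel": [0,0,0.0005],"twist": [0,0,0],"claw": 0},{"travel": [0,0,0.0005],"twist": [0,0,0],"claw": 0}])

```text
clock: 6.6
position: [0.5765, -0.0409, 0.0339]
tool_rot: [-3.142, -0.0, 1.504]
force: [-0.3, 2.4, 2.9]
grip_width: -0.0002
```

Call:
apply_moves(commands=[{"travel": [0,0,0.0005],"twist": [0,0,0],"claw": 0},{"travel": [0,0,0.001],"twist": [0,0,0],"claw": 0}])

```text
clock: 6.8
position: [0.5765, -0.0409, 0.033]
tool_rot: [3.142, -0.0, 1.504]
force: [0.3, 2.8, 4.7]
grip_width: -0.0004
```

Call:
apply_moves(commands=[{"travel": [0,0,0.0005],"twist": [0,0,0],"claw": 0},{"travel": [0,0,0.0005],"twist": [0,0,0],"claw": 0}])

```text
clock: 7.0
position: [0.5764, -0.041, 0.0324]
tool_rot: [-3.141, -0.0, 1.504]
force: [-0.5, 2.0, 3.3]
grip_width: -0.0001
```

Call:
apply_moves(commands=[{"travel": [0,0,0.0005],"twist": [0,0,0],"claw": 0},{"travel": [0,0,0.0005],"twist": [0,0,0],"claw": 0}])

```text
clock: 7.2
position: [0.5765, -0.041, 0.032]
tool_rot: [-3.142, 0.0, 1.504]
force: [-1.1, 3.2, 5.7]
grip_width: 0.0001
```

Call:
apply_moves(commands=[{"travel": [0,0,0.0005],"twist": [0,0,0],"claw": 0},{"travel": [0,0,0.0005],"twist": [0,0,0],"claw": 0}])

```text
clock: 7.4
position: [0.5765, -0.041, 0.032]
tool_rot: [3.141, 0.0, 1.504]
force: [-4.7, 3.5, 15.3]
grip_width: -0.0002
```

Call:
apply_moves(commands=[{"travel": [0,0,0.0005],"twist": [0,0,0],"claw": 0},{"travel": [0,0,0.0005],"twist": [0,0,0],"claw": 0}])

```text
clock: 7.6
position: [0.5765, -0.041, 0.0319]
tool_rot: [3.141, 0.0, 1.504]
force: [-7.2, 2.9, 24.1]
grip_width: 0.0001
```

```bash
python3 -c "
from snap import *
s=bot.observe();print(s['position'],s['force'])
snap(4,(275,405,215,335),(280,410,130,250),6)"
```

```text
[ 0.57653379 -0.04101866  0.03193056] [-7.21282516  2.92789743 24.1304342 ]
```

View pics/s4.png

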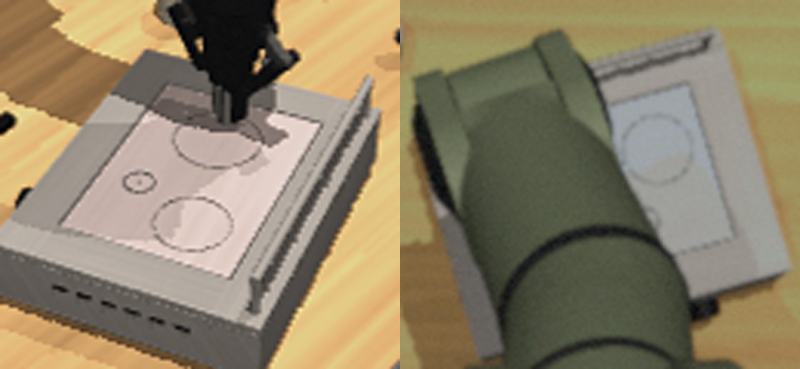

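Call:
apply_moves(commands=[{"travel": [0,0,-0.002],"twist": [0,0,0],"claw": 0},{"travel": [0,0,-0.015],"twist": [0,0,0],"claw": 0},{"travel": [0,0,-0.06],"twist": [0,0,0],"claw": 0},{"travel": [0,0,-0.11],"twist": [0,0,0],"claw": 0},{"travel": [0,0,-0.16],"twist": [0,0,0],"claw": 0},{"travel": [0,0,-0.21],"twist": [0,0,0],"claw": 0},{"travel": [0,0,-0.21],"twist": [0,0,0],"claw": 0}])

```text
clock: 8.4
position: [0.5789, -0.0411, 0.2481]
tool_rot: [3.132, 0.0, 1.503]
force: [0.0, 0.3, -1.1]
grip_width: -0.0002
```

```bash
cat > tgt.py <<'E'
from h import *
H=np.array([.6135,.2497,-.425])
hx=Rz(H[2])@[1,0,0];hy=Rz(H[2])@[0,1,0];t=np.radians(20)
ax=-np.sin(t)*hx+np.cos(t)*np.array([0,0,1]);o=np.array([H[0],H[1],.11])
Rg=np.column_stack([np.cross(hy,-ax),hy,-ax])
E
python3 -c "
from snap import *
from tgt import *
print(np.linalg.det(Rg),o+.122*ax)
go(o+.122*ax,Rg)
snap(5,(270,410,215,335),(280,410,130,250),6)"
```

```text
1.0 [0.57548558 0.26690469 0.2246425 ]
clock 8.4 pos [ 0.57894844 -0.04106042  0.24814716] rot [3.13220919e+00 7.32507563e-05 1.50335611e+00] F [ 0.04  0.26 -1.14] g -0.0002 q [ 0.29  0.42 -0.45  1.65  0.2   1.1  -0.28]
travel [ 0.307  -0.0244  0.0233] twist [-11.66 -17.15 -68.84]
```

View pics/s5.png

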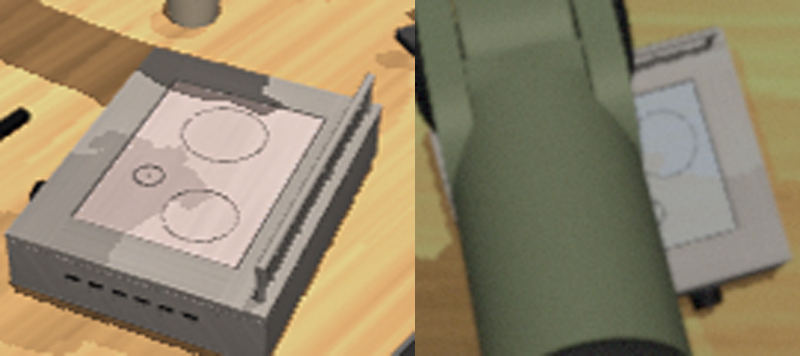

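The scene crop shows the plate's far edge (180,90)–(325,120) now sitting inside the recess outline, so it looks flush. Next is the pre-grasp pose.

Call:
apply_moves(commands=[{"travel": [0.307,-0.024,0.0],"twist": [-11.7,-17.2,-69],"claw": 0.06},{"travel": [0.307,-0.024,0.0],"twist": [-11.7,-17.2,-69],"claw": 0.06},{"travel": [0.307,-0.024,0.0],"twist": [-11.7,-17.2,-69],"claw": 0.06},{"travel": [0.307,-0.024,0.0],"twist": [-11.7,-17.2,-69],"claw": 0.06},{"travel": [0.307,-0.024,0.0],"twist": [-11.7,-17.2,-69],"claw": 0.06},{"travel": [0.307,-0.024,0.0],"twist": [-11.7,-17.2,-69],"claw": 0.06},{"travel": [0.307,-0.024,0.0],"twist": [-11.7,-17.2,-69],"claw": 0.06},{"travel": [0.307,-0.024,0.0],"twist": [-11.7,-17.2,-69],"claw": 0.06},{"travel": [0.307,-0.024,0.0],"twist": [-11.7,-17.2,-69],"claw": 0.06},{"travel": [0.307,-0.024,0.0],"twist": [-11.7,-17.2,-69],"claw": 0.06}])

```text
clock: 9.5
position: [0.5722, 0.2665, 0.2399]
tool_rot: [-3.135, 0.34, 2.724]
force: [-1.0, -0.0, -0.3]
grip_width: 0.06
```

```bash
python3 -c "
from snap import *
from tgt import *
go(o+.122*ax,Rg)
snap(6,(370,490,100,250),(150,270,120,260),6)
s=bot.observe();R=Ro.from_euler('xyz',s['tool_rot'])
for c in('scene','top'):
  f=pickle.load(open(c+'6.pkl','rb'));print(c,np.round(proj(f,[s['position']+R.apply([0,0,-d]) for d in(0,.034,.05)]),1).tolist(),np.round(proj(f,[s['position']+R.apply([0,dy,-.042]) for dy in(-.035,.035)]),1).tolist())
"
```

```text
clock 9.5 pos [0.57218709 0.26652025 0.23987347] rot [-3.13531767  0.34037966  2.72382914] F [-1.04 -0.04 -0.29] g 0.06 q [-0.23  0.46 -0.66  1.72  0.71  1.05 -0.04]
travel [0.0024 0.0018 0.0153] twist [-0.22 -0.5   0.39]
scene [[420.0, 151.6], [419.0, 139.2], [418.5, 133.3]] [[407.7, 138.5], [429.6, 134.0]]
top [[187.0, 185.9], [181.4, 187.6], [178.7, 188.4]] [[193.7, 194.4], [166.5, 181.6]]
```

View pics/s6.png

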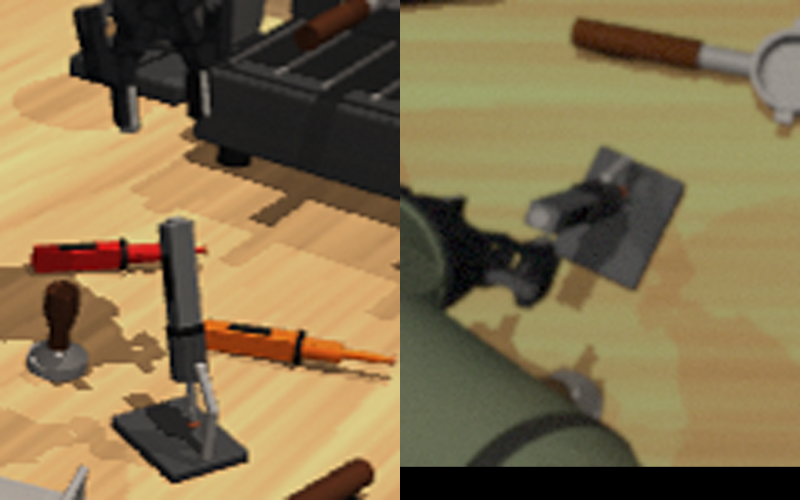

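```bash
python3 -c "
from h import *
f=pickle.load(open('top6.pkl','rb'));im=f['frame'][160:230,145:225]
im=cv2.resize(im,None,fx=9,fy=8.5,interpolation=cv2.INTER_CUBIC)
im=cv2.convertScaleAbs(im,alpha=1.8,beta=20)
for q in((193.7,194.4),(166.5,181.6)):cv2.drawMarker(im,(int((q[0]+.5-145)*9),int((q[1]+.5-160)*8.5)),(0,0,255),0,12)
cv2.imwrite('pics/z6.png',im)"
```

```text
(no output)
```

View pics/z6.png

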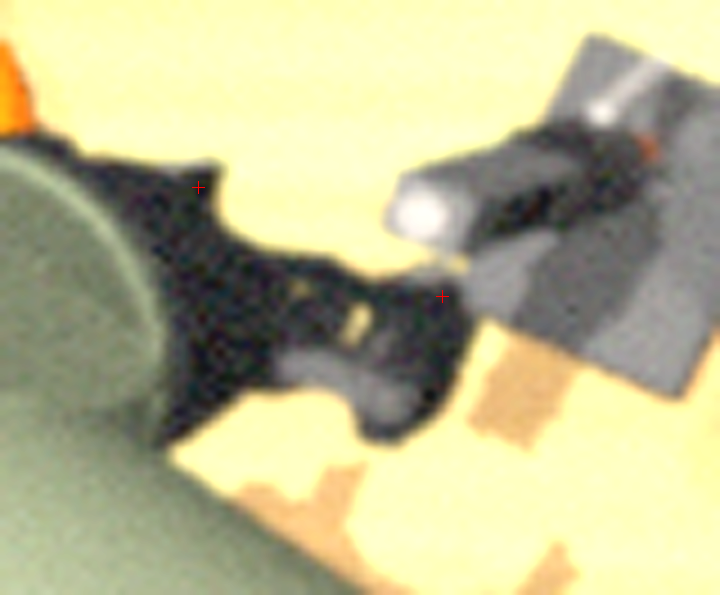

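```bash
python3 -c "
from tgt import *
for c,b,k in(('scene',(395,460,155,240),7),('top',(175,235,160,220),9)):
  f=pickle.load(open(c+'6.pkl','rb'));x0,x1,y0,y1=b
  im=cv2.resize(f['frame'][y0:y1,x0:x1],None,fx=k,fy=k,interpolation=cv2.INTER_CUBIC);im=cv2.convertScaleAbs(im,alpha=1.6,beta=20)
  T=lambda P:tuple(int(v) for v in (proj(f,P)[0]+.5-[x0,y0])*k)
  cv2.line(im,T(o-.084*ax),T(o+.096*ax),(0,255,0),1)
  for s in(.006,.096):
    cs=[T(o+s*ax+.010*a*Rg[:,0]+.012*bb*Rg[:,1]) for a,bb in((1,1),(1,-1),(-1,-1),(-1,1))]
    cv2.polylines(im,[np.array(cs)],True,(0,0,255),1)
  cv2.imwrite(f'pics/z7{c}.png',im)
a=cv2.imread('pics/z7scene.png');b=cv2.imread('pics/z7top.png');h=max(a.shape[0],b.shape[0])
p=lambda i:cv2.copyMakeBorder(i,0,h-i.shape[0],0,0,0)
im=np.hstack([p(a),p(b)]);s=800/im.shape[1];cv2.imwrite('pics/z7.png',cv2.resize(im,None,fx=s,fy=s))"
```

```text
(no output)
```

View pics/z7.png

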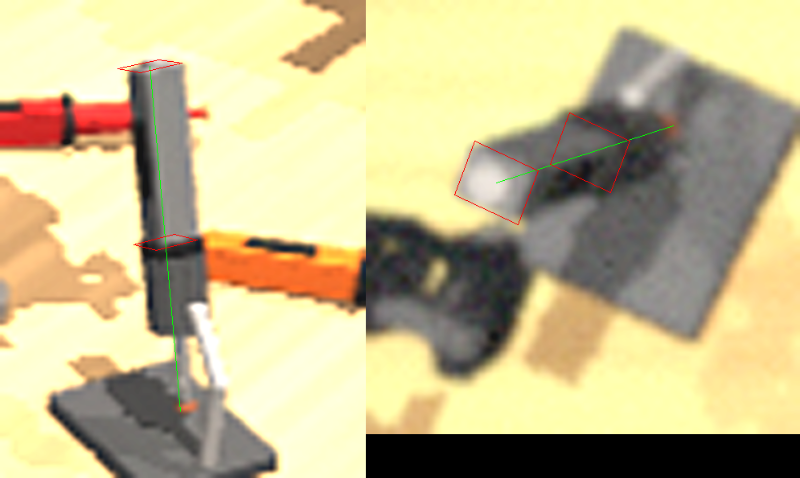

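```bash
sed -i 's/\.6135,\.2497/.6143,.2515/' tgt.py; python3 -c "
from snap import *
from tgt import *
go(o+.012*ax,Rg)"
```

```text
clock 9.6 pos [0.57295203 0.26639564 0.24033452] rot [-3.13703292  0.34016582  2.71903195] F [-0.25 -0.42  0.91] g 0.06 q [-0.23  0.46 -0.66  1.72  0.71  1.05 -0.04]
travel [0.0023 0.004  0.1255] twist [-0.21 -0.51  0.13]
```

Call:
apply_moves(commands=[{"travel": [0.002,0.004,0.01],"twist": [-0.2,-0.5,0],"claw": 0.06},{"travel": [0.002,0.004,0.03],"twist": [-0.2,-0.5,0],"claw": 0.06},{"travel": [0.002,0.004,0.055],"twist": [-0.2,-0.5,0],"claw": 0.06},{"travel": [0.002,0.004,0.08],"twist": [-0.2,-0.5,0],"claw": 0.06},{"travel": [0.002,0.004,0.105],"twist": [-0.2,-0.5,0],"claw": 0.06},{"travel": [0.002,0.004,0.12],"twist": [-0.2,-0.5,0],"claw": 0.06},{"travel": [0.002,0.004,0.125],"twist": [-0.2,-0.5,0],"claw": 0.06},{"travel": [0.002,0.004,0.125],"twist": [-0.2,-0.5,0],"claw": 0.06},{"travel": [0.002,0.004,0.125],"twist": [-0.2,-0.5,0],"claw": 0.06}])

```text
clock: 10.5
position: [0.6111, 0.2544, 0.1234]
tool_rot: [3.141, 0.35, 2.721]
force: [-0.7, -0.1, -0.8]
grip_width: 0.0598
```

```bash
python3 -c "
from snap import *
from tgt import *
go(o+.012*ax,Rg)
snap(8,(380,470,130,240),(160,250,140,250),7)"
```

```text
clock 10.5 pos [0.61105627 0.25442674 0.12336576] rot [3.14090098 0.35040802 2.7210671 ] F [-0.69 -0.09 -0.78] g 0.0598 q [-0.26  0.63 -0.57  1.78  0.89  0.87 -0.17]
travel [ 0.0007 -0.0013  0.002 ] twist [0.13 0.08 0.24]
```

View pics/s8.png

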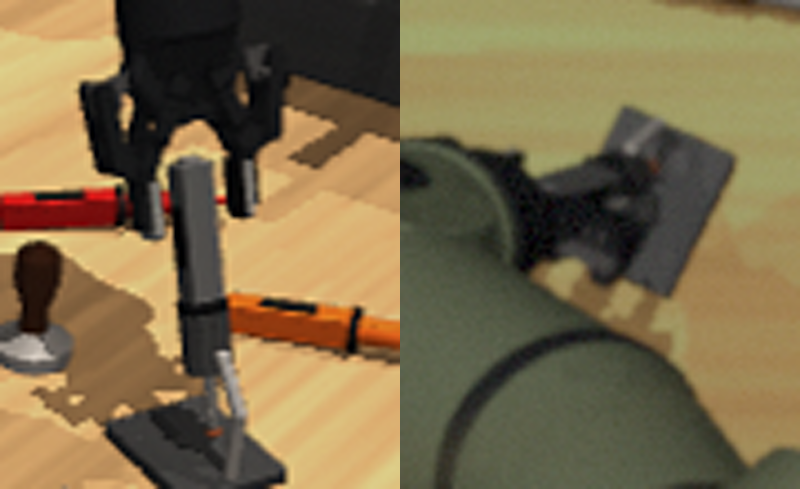

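Call:
apply_moves(commands=[{"travel": [0.001,-0.001,0],"twist": [0,0,0],"claw": 0.06},{"travel": [0.001,-0.001,0],"twist": [0,0,0],"claw": 0.04},{"travel": [0.001,-0.001,0],"twist": [0,0,0],"claw": 0.03},{"travel": [0.001,-0.001,0],"twist": [0,0,0],"claw": 0.0},{"travel": [0.001,-0.001,0],"twist": [0,0,0],"claw": 0.0},{"travel": [0.001,-0.001,0],"twist": [0,0,0],"claw": 0.0},{"travel": [0.001,-0.001,0],"twist": [0,0,0],"claw": 0.0}], force=50)

```text
clock: 11.3
position: [0.6098, 0.2535, 0.1224]
tool_rot: [-3.142, 0.35, 2.721]
force: [-1.9, -0.3, 5.3]
grip_width: 0.0234
```

```bash
python3 -c "
from snap import *
from tgt import *
go(o+.112*ax,Rg)
snap(9,(380,470,130,240),(160,250,140,250),7)"
```

```text
clock 11.3 pos [0.60980194 0.25348794 0.12244987] rot [-3.14156409  0.35020773  2.72124367] F [-1.93 -0.31  5.26] g 0.0234 q [-0.26  0.63 -0.57  1.78  0.89  0.87 -0.18]
travel [-0.0005  0.0002 -0.0986] twist [0.09 0.07 0.25]
```

View pics/s9.png

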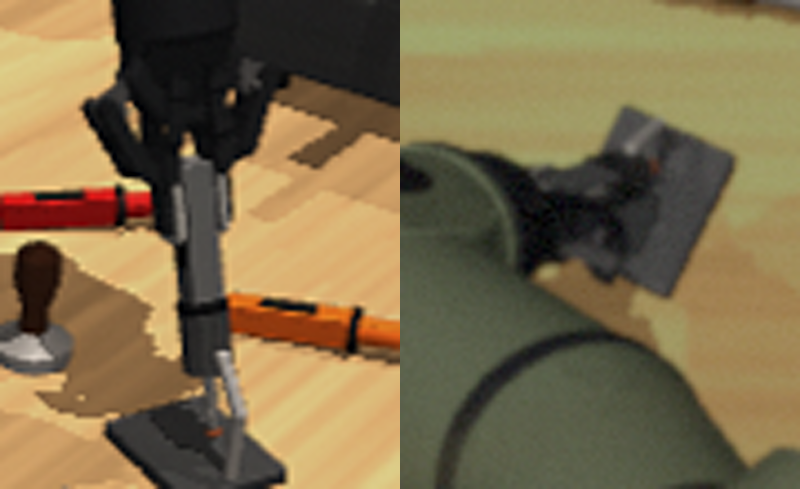

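The fingers now close squarely on the grey barrel at about (205,215) in the crop, 23.4 mm wide (24 expected). Next I draw it out along the axis.

Call:
apply_moves(commands=[{"travel": [0,0,-0.005],"twist": [0,0,0],"claw": 0.0},{"travel": [0,0,-0.015],"twist": [0,0,0],"claw": 0.0},{"travel": [0,0,-0.03],"twist": [0,0,0],"claw": 0.0},{"travel": [0,0,-0.05],"twist": [0,0,0],"claw": 0.0},{"travel": [0,0,-0.07],"twist": [0,0,0],"claw": 0.0},{"travel": [0,0,-0.09],"twist": [0,0,0],"claw": 0.0},{"travel": [0,0,-0.11],"twist": [0,0,0],"claw": 0.0},{"travel": [0,0,-0.125],"twist": [0,0,0],"claw": 0.0},{"travel": [0,0,-0.125],"twist": [0,0,0],"claw": 0.0}])

```text
clock: 12.3
position: [0.5706, 0.2719, 0.2421]
tool_rot: [3.139, 0.352, 2.721]
force: [0.4, -0.2, -1.8]
grip_width: 0.0237
```

```bash
python3 -c "
from snap import *
from tgt import *
go([.53,.20,.30],[np.pi,0,2.72])
snap(10,(370,490,90,240),(140,270,120,260),6)"
```

```text
clock 12.3 pos [0.57062797 0.27188838 0.24207854] rot [3.13927839 0.35166067 2.7210668 ] F [ 0.4  -0.19 -1.77] g 0.0237 q [-0.24  0.46 -0.66  1.73  0.72  1.05 -0.06]
travel [-0.0127 -0.0821 -0.0572] twist [ 0.14 20.15  0.08]
```

View pics/s10.png

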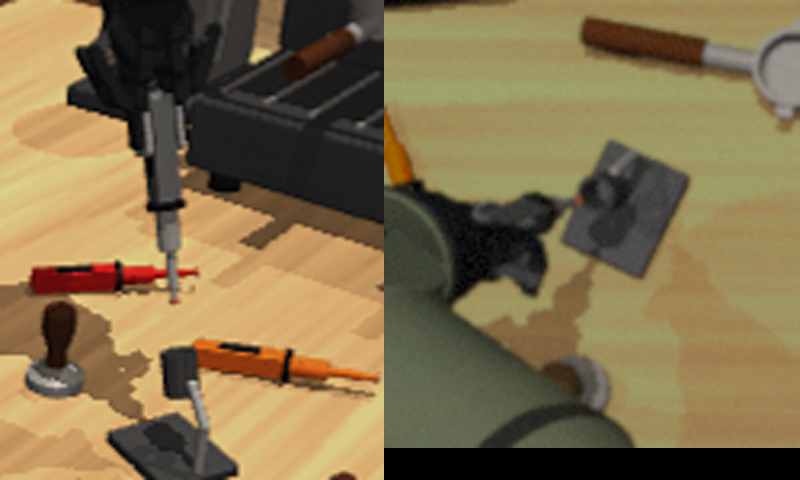

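```bash
python3 -c "
from go import *
go([.572,-.149,.27],[np.pi,0,2.72])"
```

```text
clock 12.4 pos [0.57067073 0.27054931 0.23949911] rot [-3.14100743  0.35022233  2.72105413] F [-0.12 -0.33 -2.62] g 0.0236 q [-0.24  0.46 -0.66  1.73  0.72  1.05 -0.06]
travel [-0.1725 -0.3824  0.0308] twist [-2.000e-02  2.007e+01  5.000e-02]
```

Call:
apply_moves(commands=[{"travel": [-0.02,0,-0.045],"twist": [0,6,0],"claw": 0.0},{"travel": [-0.1725,-0.3824,0.031],"twist": [0,20,0],"claw": 0.0},{"travel": [-0.1725,-0.3824,0.031],"twist": [0,20,0],"claw": 0.0},{"travel": [-0.1725,-0.3824,0.031],"twist": [0,20,0],"claw": 0.0},{"travel": [-0.1725,-0.3824,0.031],"twist": [0,20,0],"claw": 0.0},{"travel": [-0.1725,-0.3824,0.031],"twist": [0,20,0],"claw": 0.0},{"travel": [-0.1725,-0.3824,0.031],"twist": [0,20,0],"claw": 0.0},{"travel": [-0.1725,-0.3824,0.031],"twist": [0,20,0],"claw": 0.0},{"travel": [-0.1725,-0.3824,0.031],"twist": [0,20,0],"claw": 0.0},{"travel": [-0.1725,-0.3824,0.031],"twist": [0,20,0],"claw": 0.0}])

```text
clock: 13.4
position: [0.5709, -0.1542, 0.268]
tool_rot: [-3.139, -0.001, 2.716]
force: [0.7, 0.5, -2.5]
grip_width: 0.0237
```

Call:
apply_moves(commands=[{"travel": [0,0,0],"twist": [0,0,0],"claw": 0.0},{"travel": [0,0,0],"twist": [0,0,0],"claw": 0.0}])

```text
clock: 13.6
position: [0.5718, -0.149, 0.2687]
tool_rot: [-3.141, -0.001, 2.72]
force: [-0.6, 0.1, -1.2]
grip_width: 0.0236
```

```bash
python3 -c "
from go import *
go([.572,-.149,.20],[np.pi,0,2.72])"
```

```text
clock 13.6 pos [ 0.57175039 -0.14904385  0.26865854] rot [-3.14126854e+00 -8.62811897e-04  2.71991301e+00] F [-0.65  0.08 -1.17] g 0.0236 q [ 0.63  0.47 -0.68  1.58  0.31  1.2   1.03]
travel [-0.0003  0.0002  0.0687] twist [-0.02 -0.05 -0.  ]
```

Call:
apply_moves(commands=[{"travel": [0,0,0.03],"twist": [0,0,0],"claw": 0.0},{"travel": [0,0,0.06],"twist": [0,0,0],"claw": 0.0},{"travel": [0,0,0.08],"twist": [0,0,0],"claw": 0.0},{"travel": [0,0,0.085],"twist": [0,0,0],"claw": 0.0},{"travel": [0,0,0.085],"twist": [0,0,0],"claw": 0.0},{"travel": [0,0,0.085],"twist": [0,0,0],"claw": 0.0}])

```text
clock: 14.2
position: [0.5728, -0.1482, 0.1858]
tool_rot: [3.142, 0.002, 2.722]
force: [-0.0, 0.0, -1.9]
grip_width: 0.0236
```

```bash
cat > look.py <<'E'
from snap import *
from h import *
import sys
k=sys.argv[1]
snap(k,(270,410,170,335),(280,410,130,250),5)
s=bot.observe();R=Ro.from_euler("xyz",s["tool_rot"])
f=pickle.load(open(f"scene{k}.pkl","rb"));x0,x1,y0,y1=int(sys.argv[2]),int(sys.argv[3]),int(sys.argv[4]),int(sys.argv[5]);z=float(sys.argv[6])
im=cv2.resize(f["frame"][y0:y1,x0:x1],None,fx=z,fy=z,interpolation=cv2.INTER_CUBIC)
tip=s["position"]+R.apply([0,0,.0974]);m=np.array([.572,-.149,.066])
for P,c in((tip,(0,255,0)),(m,(0,0,255))):
    q=(proj(f,P)[0]+.5-[x0,y0])*z;print(np.round(q,1),P);cv2.drawMarker(im,tuple(int(v) for v in q),c,0,9,1)
cv2.imwrite(f"pics/l{k}.png",im);print(s["clock"],s["position"],s["tool_rot"],s["force"])
E
python3 look.py 11 270 370 200 290 6.5
```

```text
[324.2 435.8] [ 0.57297805 -0.14872038  0.08846308]
[322.8 481.3] [ 0.572 -0.149  0.066]
14.3 [ 0.57276908 -0.14861062  0.1858628 ] [-3.14143901e+00  2.41858488e-03  2.72138983e+00] [ 0.14824415 -0.56989893 -0.99360279]
```

View pics/l11.png

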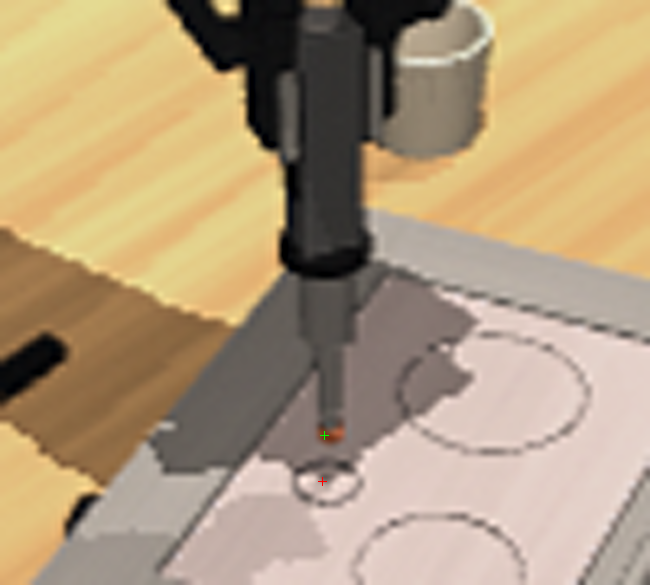

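View pics/s11.png

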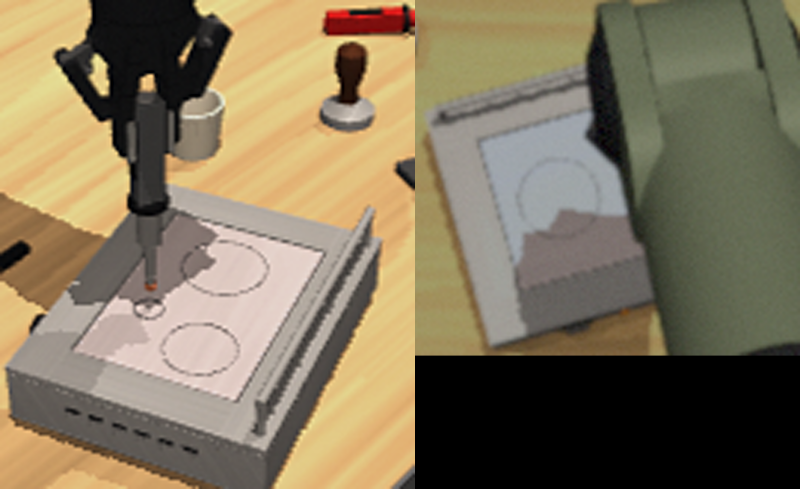

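```bash
cat > avg.py <<'E'
from workcell import bot
import numpy as np
L=[];Z=[]
for i in range(16):
    bot.grab_frame("scene");s=bot.observe();L.append(s["force"]);Z.append(s["position"])
print("F",np.round(np.mean(L,0),2),"sd",np.round(np.std(L,0),2),"pos",np.round(np.mean(Z,0),5),s["clock"])
E
python3 avg.py
```

```text
F [-0.09  0.17 -1.56] sd [0.45 0.55 0.45] pos [ 0.57229 -0.14882  0.185  ] 15.1
```

Call:
apply_moves(commands=[{"travel": [0,0,0.006],"twist": [0,0,0],"claw": 0.0},{"travel": [0,0,0.012],"twist": [0,0,0],"claw": 0.0},{"travel": [0,0,0.017],"twist": [0,0,0],"claw": 0.0},{"travel": [0,0,0.017],"twist": [0,0,0],"claw": 0.0},{"travel": [0,0,0.017],"twist": [0,0,0],"claw": 0.0}])

```text
clock: 15.6
position: [0.5721, -0.1488, 0.1676]
tool_rot: [-3.141, 0.001, 2.721]
force: [1.1, -0.2, -1.5]
grip_width: 0.0235
```

```bash
python3 look.py 12 285 355 230 300 8;python3 avg.py
```

```text
[278.3 341.4] [ 0.57239004 -0.14886062  0.07051801]
[277.3 352.4] [ 0.572 -0.149  0.066]
15.7 [ 0.5723066  -0.14878956  0.16791795] [-3.14127623e+00  1.07989746e-03  2.72113909e+00] [-0.51303619 -0.7183963  -1.32841069]
F [-0.05  0.29 -1.69] sd [0.39 0.52 0.46] pos [ 0.57224 -0.14882  0.16783] 16.5
```

View pics/l12.png

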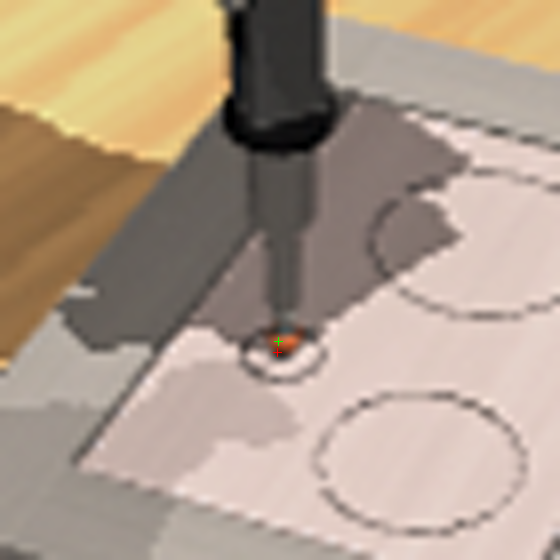

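The foot (285,345) hangs just above the ring centre (283,353), still without contact (Fz −1.7 against a baseline of −1.6).

Call:
apply_moves(commands=[{"travel": [0,0,0.002],"twist": [0,0,0],"claw": 0.0},{"travel": [0,0,0.004],"twist": [0,0,0],"claw": 0.0},{"travel": [0,0,0.006],"twist": [0,0,0],"claw": 0.0},{"travel": [0,0,0.006],"twist": [0,0,0],"claw": 0.0}])

```text
clock: 16.9
position: [0.5722, -0.1488, 0.1615]
tool_rot: [-3.141, 0.001, 2.721]
force: [-0.6, -0.7, -0.2]
grip_width: 0.0237
```

```bash
python3 avg.py
```

```text
F [-0.   -0.06 -0.72] sd [0.32 0.56 0.44] pos [ 0.5722  -0.14881  0.16177] 17.7
```

Call:
apply_moves(commands=[{"travel": [0,0,0.001],"twist": [0,0,0],"claw": 0.0},{"travel": [0,0,0.002],"twist": [0,0,0],"claw": 0.0},{"travel": [0,0,0.003],"twist": [0,0,0],"claw": 0.0},{"travel": [0,0,0.003],"twist": [0,0,0],"claw": 0.0}])

```text
clock: 18.1
position: [0.5722, -0.1488, 0.1587]
tool_rot: [-3.141, 0.001, 2.721]
force: [0.1, -0.3, 0.7]
grip_width: 0.0234
```

```bash
python3 avg.py; python3 avg.py; python3 look.py 13 285 355 230 300 8
```

```text
F [ 0.   -0.23  0.42] sd [0.42 0.31 0.55] pos [ 0.57223 -0.1488   0.15878] 18.9
F [-0.06 -0.03  0.31] sd [0.36 0.66 0.4 ] pos [ 0.57221 -0.14881  0.15875] 19.7
[278.4 364.2] [ 0.57225558 -0.14888494  0.06134298]
[277.3 352.4] [ 0.572 -0.149  0.066]
19.8 [ 0.57219645 -0.14881635  0.15874294] [-3.14119770e+00  8.41695697e-04  2.72108811e+00] [ 0.5617394  -1.10645158  0.69455767]
```

View pics/l13.png

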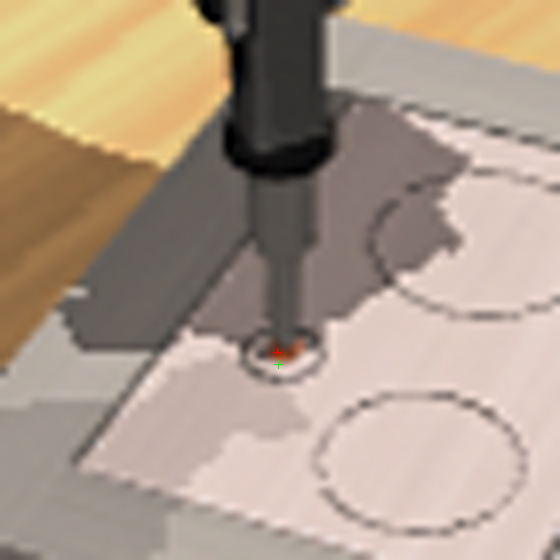

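Run:
```python
from h import *
f=pickle.load(open("scene13.pkl","rb"))
x0,x1,y0,y1=290,350,200,285;z=7
im=cv2.resize(f["frame"][y0:y1,x0:x1],None,fx=z,fy=z,interpolation=cv2.INTER_CUBIC);im=cv2.convertScaleAbs(im,alpha=1.6,beta=25)
T=lambda P:tuple(int(round(v)) for v in (proj(f,P)[0]+.5-[x0,y0])*z)
b=np.array([.5722,-.1488,.066])
off=np.array([.0012,.0012,0])
for d in(0,1):
    bb=b+off*d
    cv2.line(im,T(bb),T(bb+[0,0,.17]),(0,255*d,255*(1-d)),1)
for r,z0,z1 in((.0045,.01,.04),(.010,.043,.079),(.017,.079,.085)):
    for zz in(z0,z1):
        cv2.polylines(im,[np.array([T(b+off+[r*np.cos(t),r*np.sin(t),zz]) for t in np.linspace(0,6.28,30)])],True,(255,255,0),1)
cv2.imwrite("pics/v13.png",im)
```

```text
(no output)
```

View pics/v13.png

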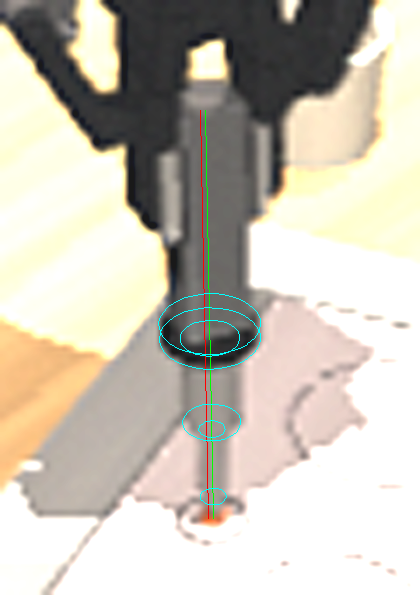

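Run:
```python
from h import *
f=pickle.load(open("scene13.pkl","rb"));W=np.load("pose.npz")["W"]
x0,x1,y0,y1=270,400,220,320;k=6
im=cv2.resize(f["frame"][y0:y1,x0:x1],None,fx=k,fy=k,interpolation=cv2.INTER_CUBIC)
w=lambda l:Rz(W[2])@np.array(l)+[W[0]+.001,W[1]+.001,0]
T=lambda P:tuple(int(round(v)) for v in (proj(f,P)[0]+.5-[x0,y0])*k)
for hx,hy,c in((.07,.1,(0,255,0)),(.072,.102,(0,0,255))):
    cv2.polylines(im,[np.array([T(w((a*hx,b*hy,.066))) for a,b in((1,1),(1,-1),(-1,-1),(-1,1))])],True,c,1)
cv2.imwrite("pics/p13.png",im)
```

```text
(no output)
```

View pics/p13.png

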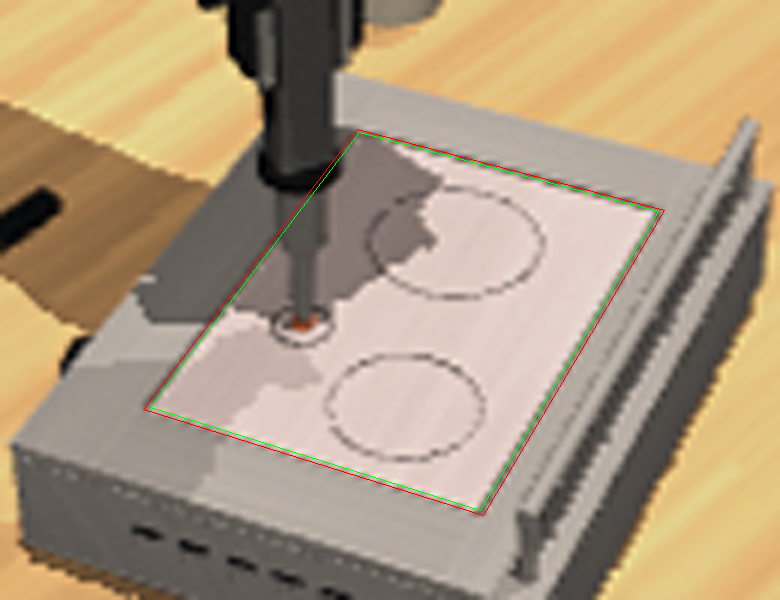

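The plate outline matches the flush model on all four sides. The foot (300,322) sits in the ring (centre 302,326) with about 2 N on the plate, so I'm handing it in.

```bash
python3 -c "
from workcell import bot
print(bot.job_done())"
```

```text
the job is handed in; nothing more can be done
None
```

I pressed the plate flush, drew the grey thermometer out of its holder, and handed in holding it upright with its foot in the small etched ring. It took about 20 s of the 48 s allowed. The hand-in reported no verdict.

**Last checks**
- **Plate:** its outline matches the flush, centred position on all four sides in the scene view.
- **Foot position:** it is about 1–2 mm from the ring's centre. This comes from the scene camera only, because the arm hid the ring from the top camera.
- **Spring:** the foot presses with about 2.0 N, which is about 5 mm of spring travel. The collar height in the picture agrees.
- **Pen:** the tool is upright within about 0.001 rad, and the pen matches an upright model in the picture. The fingers are closed on it at 23.5 mm.
- **Bystanders:** I felt no contact with any on the way, but I did not measure their positions again at the end.

**What disagreed**
- **Fingertips:** they end about 34 mm short of the reported TCP. I found this because the fingers met no plate at the expected height, and allowed for it from then on.
- **Pressing force:** it briefly reached about 24 N when the plate met the recess floor, above the 8–15 N you gave, before I backed off.
- **Cameras:** the two disagreed by about 2–4 mm on the warmer's position and up to 6 mm on the holder's, so I corrected by eye where it mattered.

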